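# Hang the altar lantern on the spring-balanced arm

### The job

Pick up the lantern by its brass stirrup, thread the stirrup over the upturned tip of the hook on the spring-balanced arm, and let the lantern down slowly and gently so that the arm sinks under it. Keep hold until the arm is still and carries the lantern's whole weight, so that on letting go it neither drops nor springs back, and leave the lantern hanging freely and still in the hook. The lantern must stay upright, and the bowl of grey amulets and the candlestick must stay where they are.

Things in the scene. Friction and masses are not known exactly. Their poses are not given: they have to be found in the camera images.
- lantern: Lantern: silver six-sided frame with glass panes, foot 104 mm across, conical roof 118 mm across, eaves 88 mm and roof top 124 mm up; on top a rigid brass stirrup (upside-down U). Origin: centre of underside, z up. The same after a half turn. Mass 0.34 to 0.96 kg, different at every start.
- lantern_grip (a point): Where to grip: midway between the stirrup's two upright straps, 158 mm above the underside; axes as the lantern's. The straps stand apart along x: outer faces 50 mm, inner faces 40 mm apart, 14 mm wide along y, from 124 to 172 mm above the underside. Fingers close along x on the outer faces.
- lantern_eye (a point): Underside of the top of the stirrup's pointed arch (6 mm round bar), 183 mm above the lantern's underside, 25 mm above lantern_grip. The opening below it, seen along y, is 58 mm tall and 40 mm wide. Axes as the lantern's.
- stand: The stand of the balanced arm: dark round foot 190 mm across, steel post 28 mm thick; fixed to the table. Origin at the centre of its underside, z up.
- hook: End bracket of the arm with its brass hook; stays level as the arm sinks. x points level out along the hook, away from the post; z up. Origin on the bracket's upper pin, 75 mm behind the hook's seat and 20 mm above it.
- hook_seat (a point): Bottom of the hook's saddle (top of its 7 mm round bar), where the top of the stirrup must rest; axes as the hook's. The upturned tip is 20 mm farther out (+x) and 26 mm higher; the bar's underside is 7 mm lower; towards the arm the bar rises 10 mm over 30 mm. Nothing of the arm stands more than 35 mm above this point.
- balance_arm (a joint): How far the sprung parallel-link arm (links 240 mm) has sunk, rad: 0 at its upper stop, where it rests unloaded with the seat about 300 mm above the table; at most 0.45. It starts to sink at about 2 N on the hook, then sinks about 9 mm (0.04 rad) per further newton; little damped.
- swing (a joint): Turn of the arm about its upright post, rad, counterclockwise from above; it swings freely with slight friction (about 0.3 N at the hook) and differs from start to start.
- grey_bowl_center (a point): Gilt footed bowl of grey amulets, 120 mm across, 85 mm tall, loose; point on its axis 42 mm up. Leave where it is.
- candlestick_center (a point): Brass candlestick with a stub, 68 mm across the foot, 125 mm tall, loose; point on its axis 60 mm up. Leave where it is.
Mind the look-alikes: they are no part of the job. What is shaped like the lantern but green or pink is not meant.

How it is judged:
By the outcome, as a careful person would: the job done as asked, in the order asked, and still so for the second after the job is handed in, with the robot touching nothing.
It also fails if it takes over 64 s, if anything falls off the work surface, if the arm or the gripper's body presses on something with over 40 N, if the wrist force passes 120 N, or if a joint passes its speed limit or range.

### The arm

A 6-joint arm with a two-finger parallel gripper is mounted at the origin on the work surface. World frame = base frame: x ahead of the robot, y to its left, z up, the work surface at z = 0. Lengths are in m, angles in rad, forces in N, time in s.
With the tool pointing down it reaches from about 0.25 to 0.775 m from the base axis. Payload 4 kg.
Tool frame: the origin (TCP) lies at the very end of the fingers, on their centre line; the grasp point (between the pads) lies 19 mm behind it; z points along the fingers, y is the direction in which the jaws open and shut (so a half turn about z gives the same grasp; the last joint's range is limited). The gripper opens to 94 mm and grips with 3 to 60 N. Pads are 16 mm wide; open, the fingers measure 119 mm over their backs; the gripper's body (75 mm by 177 mm) begins 78 mm behind the grasp point.
Start: joints at [1.095, 0.087, 1.371, -0, 1.684, -0.103], TCP at [0.2, 0.512, 0.206] pointing down, gripper open.
Joint ranges: [-3.1, 3.1], [-0.76, 2.03], [0.27, 2.55], [-1.08, 4.22], [0.17, 2.65], [-2.57, 2.57]. Speed limits (rad/s): [2.79, 2.79, 3.14, 3.14, 3.14, 3.14].

### API

Orientations are given as [roll, pitch, yaw] about the fixed x, y, z axes, in that order (R = Rz(yaw) Ry(pitch) Rx(roll)).
In Python, from bench import robot, snapshot, models gives the robot as it stands.
- The arm moves only by the tool arm_command, never from a script. Its argument "commands" is text: rows parted by semicolons, each of 7 numbers parted by spaces: the shift along the tool's x, y, z in mm, then the turn, a rotation vector about the tool's x, y, z in degrees, then the opening, from 0 (shut) to 1 (fully open). In form: tx ty tz rx ry rz hand; .... A call has 1 to 12 rows; each row shifts and turns the pose as measured when the row begins, along the tool's axes as they then stand; what a row does not reach is not made up. A row lasts 1/8 s, in which the tool goes at most 62.5 mm and 10.7 degrees, less where a joint would pass 70% of its speed; a pose out of reach is approached as far as the arm can. A call is refused whole if a number of a shift passes 62.5 or a number of a turn 10.7, either way. A call with a gripper value outside its range is refused whole. The fingers move at their own pace and stop on an object; the grip force is fixed at half the most. Time passes only in rows, so rows that do not move let the fingers close. It gives the time, the measured TCP pose, the force and the opening at its end, in the units of the state.
- robot.get_obs(): the state, without advancing time (a new reading comes with each control period).
- snapshot(name): name is "scene" or "top" or "wrist"; returns a dict with "img" (400x640x3 uint8, blue, green, red), "camera_matrix" (3x3 intrinsics, pixels), "origin" and "rotation" of the camera in the world. Camera axes: x right, y down, z forward; pixel columns grow to the right and rows downward; lengths in m; the calibration is good to about 2 mm. A picture is of the moment at which its call begins. There is no depth.
- robot.close_job(): hands the job in, once; it reports no verdict.
Trained networks look in a picture, given as the dict that the camera call returned (one of the last four; its "shot" number tells which), for a name from the list of things; names that differ only in an ending like _2 or _b are one class to them, and where a whole thing is asked for, a point or a joint stands for the part that bears it (a point fixed in the world has none). Each returns a list of dicts, best first, with "conf" (0 to 1); they miss things now and then, are a little off and sometimes report something else, mostly with a low value. They report only what shows in the picture. A call takes as long as a camera call. They do not tell look-alikes from the thing itself.
- models.spot_in(query, picture): "bbox" ([left, top, width, height] as shares, 0 to 1, of the picture: columns of its width, rows of its height, round what is visible of it).
- models.tip_of(query, picture): "centre" ([column, row] as shares, 0 to 1, of the picture: columns of its width, rows of its height: a listed point, or the origin of a listed thing).
The state is a dict: "time": time; "joint_positions": joint angles; "qvel": joint speeds; "joint_torque": joint torques, N m; "tool_pos": TCP position; "ee_rot": TCP orientation; "wrist_force": force on the tool from outside, world axes, zero at the start; "wrist_torque": the same for the moment, N m; "width": finger opening in m.
Only numpy, scipy, OpenCV 4.12 (cv2) and the standard library are available. Lean on these libraries where they do the work, as an engineer would, in place of code of your own. Each camera call takes 0.05 s, during which the arm holds its last target. There are 200 camera calls.

## Working session

There is one attempt and no reset: what is moved stays moved. The work goes in short steps, Python scripts to look and compute and a tool call to move; the robot and the scene stay as the last step left them, time stands still between calls to the robot, and variables do not carry over. Pictures are saved under pics/ and viewed, about 8 in all and at most 12, crops included, and the job is handed in when it is done.

Besides the shell and the picture viewer there is one more tool, called by a JSON object that holds its "name" and its "arguments". arm_command: Moves the arm, as the interface text tells. Its arguments: {"type":"object","properties":{"commands":{"type":"string"}},"required":["commands"]}

```bash
mkdir -p pics; ls
python3 - <<'E'
from bench import robot, snapshot, models
import cv2
o=robot.get_obs(); print(o)
for n in ("scene","top"):
    s=snapshot(n); cv2.imwrite(f"pics/{n}0.png",s["img"])
    print(n,s["camera_matrix"].tolist(),s["origin"],s["rotation"].tolist())
    for q in ("lantern","lantern_grip","lantern_eye","stand","hook","hook_seat","grey_bowl_center","candlestick_center"):
        print(q,[([round(v*w,1) for v,w in zip(d["centre"],(640,400))],round(d["conf"],2)) for d in models.tip_of(q,s)][:4])
E
```

```text
pics
{'time': 0.0, 'joint_positions': array([ 1.09490311e+00,  8.79525274e-02,  1.37223127e+00, -1.55289169e-05,
        1.68359907e+00, -1.03075536e-01]), 'qvel': array([-0.00021015,  0.00187319,  0.00081129,  0.00038814, -0.00116663,
        0.00016414]), 'joint_torque': array([ 1.65350044e-03, -3.40170157e+01, -3.02434766e+01,  7.18126190e-02,
        3.28050368e-02, -1.50025194e-04]), 'tool_pos': array([0.20007873, 0.51173252, 0.20431719]), 'ee_rot': array([-3.13941248e+00, -2.10005410e-04,  2.76877301e+00]), 'wrist_force': array([ 0.3683879 , -0.28378157, -0.0803528 ]), 'wrist_torque': array([-0.04253486,  0.02447169, -0.02112829]), 'width': 0.09379643346658703}
scene [[503.3848761678024, 0.0, 320.2154524614236], [0.0, 503.3848761678024, 196.0187601222564], [0.0, 0.0, 1.0]] [1.67802765 0.83606623 1.11498481] [-2.1576109005281254, -0.00529534774492757, 2.1806835453261098]
lantern [([343.0, 212.1], 0.88), ([250.7, 231.6], 0.86), ([301.0, 284.0], 0.65)]
lantern_grip [([246.9, 196.5], 0.86), ([301.3, 245.1], 0.77), ([347.2, 176.0], 0.69)]
lantern_eye [([301.7, 240.8], 0.86), ([246.3
[... 263 characters left out ...]
 0.65)]
top [[506.0121354050991, 0.0, 326.5866702300507], [0.0, 506.0121354050991, 208.34812923945825], [0.0, 0.0, 1.0]] [0.403799   0.0306927  1.77289577] [-3.037874278402773, 0.020326041391447003, -1.5914968048828695]
lantern [([343.1, 278.9], 0.94), ([306.5, 160.8], 0.83), ([397.4, 191.7], 0.69)]
lantern_grip [([305.5, 150.3], 0.94), ([337.7, 280.4], 0.72), ([405.2, 189.1], 0.71), ([269.7, 209.9], 0.5)]
lantern_eye [([403.1, 183.7], 0.91), ([302.2, 151.3], 0.71), ([339.6, 282.3], 0.64)]
stand [([214.7, 200.2], 0.74)]
hook [([268.2, 207.8], 0.44), ([451.0, 218.7], 0.34)]
hook_seat [([298.8, 215.6], 0.61)]
grey_bowl_center [([398.8, 246.8], 0.77)]
candlestick_center [([455.9, 217.2], 0.57)]
```

View pics/scene0.png

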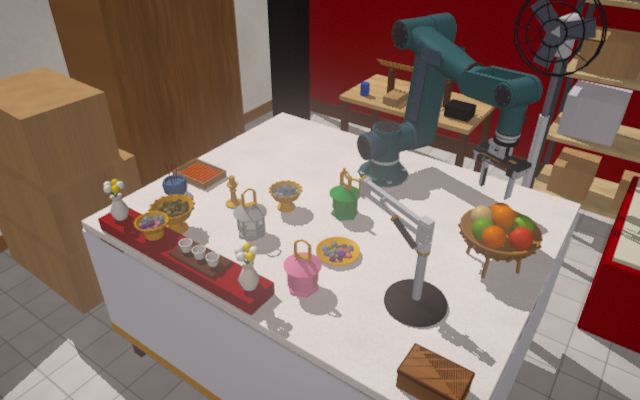

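View pics/top0.png

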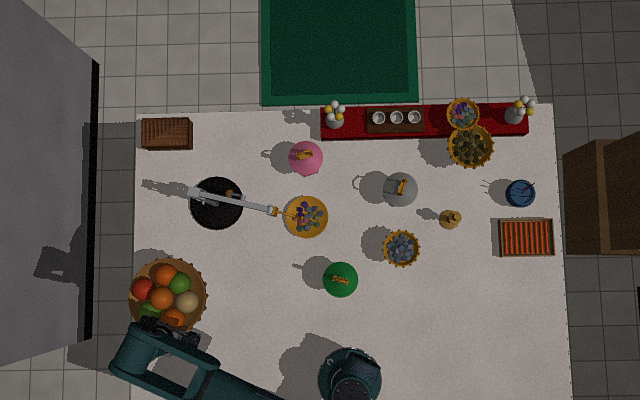

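```bash
cat > h.py <<'E'
import numpy as np, cv2
from scipy.spatial.transform import Rotation as R
from bench import robot, snapshot, models
def ray(s,p):
    K=np.array(s["camera_matrix"]); d=np.linalg.inv(K)@[p[0],p[1],1]
    return np.array(s["origin"]),R.from_euler("xyz",s["rotation"]).as_matrix()@d
def onz(s,p,z):
    o,d=ray(s,p); return o+d*(z-o[2])/d[2]
def tri(*sp):
    A=np.zeros((3,3));b=np.zeros(3);rs=[ray(*x) for x in sp]
    for o,d in rs:
        d=d/np.linalg.norm(d);P=np.eye(3)-np.outer(d,d);A+=P;b+=P@o
    x=np.linalg.solve(A,b)
    return x,[float(np.linalg.norm(np.cross(x-o,d/np.linalg.norm(d)))) for o,d in rs]
def proj(s,X):
    K=np.array(s["camera_matrix"]);c=R.from_euler("xyz",s["rotation"]).as_matrix().T@(np.array(X)-s["origin"]);u=K@c;return u[:2]/u[2]
def tips(s,q): return [(np.array(d["centre"])*(640,400),round(d["conf"],2)) for d in models.tip_of(q,s)]
E
python3 - <<'E'
from h import *
np.set_printoptions(precision=4,suppress=True)
a=snapshot("scene");b=snapshot("top")
P=lambda n,p,q:print(n,*tri((a,p),(b,q)))
P("lantern",(250.7,231.6),(397.4,191.7))
P("grip",(246.9,196.5),(405.2,189.1))
P("eye",(246.3,190),(403.1,183.7))
P("stand",(414.8,305),(214.7,200.2))
P("hook",(362.8,185.5),(268.2,207.8))
P("seat",(348.7,173.8),(298.8,215.6))
P("bowl",(285.8,197.8),(398.8,246.8))
P("cand",(234.3,190.1),(455.9,217.2))
P("green",(343,212.1),(343.1,278.9))
P("pink",(301,284),(306.5,160.8))
P("ybowl",(338,250),(305,215))
for n,s,c in(("l",b,(400,190)),("h",b,(285,210)),("hs",a,(355,185)),("ls",a,(248,215))):
    x,y=c; cv2.imwrite(f"pics/c_{n}.png",cv2.resize(s["img"][y-35:y+35,x-45:x+45],None,fx=4.4,fy=4.2,interpolation=cv2.INTER_CUBIC))
import os
I=[cv2.imread(f"pics/c_{n}.png") for n in("l","h","ls","hs")]
cv2.imwrite("pics/grid.png",np.vstack([np.hstack(I[:2]),np.hstack(I[2:])])); print(I[0].shape)
E
```

```text
lantern [ 0.6413 -0.1868  0.0055] [0.0006239948165462174, 0.0006239948165461715]
grip [ 0.6314 -0.1965  0.1476] [0.0016342405791847916, 0.0016342405791846665]
eye [ 0.6434 -0.1851  0.1851] [0.0013554916125211995, 0.0013554916125211054]
stand [0.6269 0.4568 0.0056] [0.0008958889501248095, 0.0008958889501248345]
hook [0.5642 0.2231 0.3127] [0.004570934388223803, 0.0045709343882238745]
seat [0.5344 0.143  0.3108] [0.005418816191235563, 0.0054188161912354215]
bowl [ 0.4466 -0.1789  0.0485] [0.0013951942046431518, 0.0013951942046430664]
cand [ 0.5374 -0.3672  0.0623] [0.008419719702179636, 0.008419719702179543]
green [ 0.3405  0.0124 -0.001 ] [0.0020560831489487784, 0.0020560831489487416]
pink [0.7588 0.1291 0.0139] [0.0012436939573472168, 0.001243693957347125]
ybowl [0.5649 0.1381 0.0243] [0.0002559745926851534, 0.0002559745926851498]
(294, 396, 3)
```

View pics/grid.png

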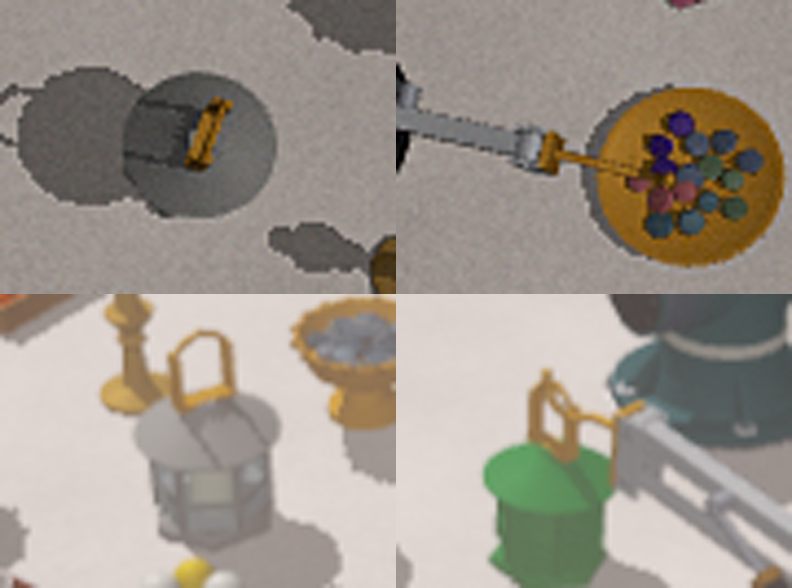

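Silver lantern is the one at top (400,190) / scene (250,215), stirrup running (398,195)–(407,179) in the top view; the hook tip is about (304,218), above a coloured-amulet bowl. I plan the transit now and refine with the wrist camera.

```bash
cat >> h.py <<'E'
np.set_printoptions(precision=4,suppress=True)
def plan(pos,yaw,n,start=None):
    """rows from measured pose to pos (m), yaw (deg), tool down"""
    o=robot.get_obs(); p=np.array(o["tool_pos"]);r=R.from_euler("xyz",o["ee_rot"])
    if start is not None: p,r=start
    T=R.from_euler("xyz",[np.pi,0,np.radians(yaw)])
    out=[]
    for k in range(n,0,-1):
        d=r.inv().apply((np.array(pos)-p)/k)*1000; w=(r.inv()*T).as_rotvec(degrees=True)/k
        d=np.round(d,0 if abs(d).max()>10 else 1);w=np.round(w,1)
        p=p+r.apply(d/1000);r=r*R.from_rotvec(w,degrees=True)
        out.append(" ".join(f"{v:g}" for v in [*d,*w]))
    print("; ".join(out)); return p,r
E
python3 - <<'E'
from h import *
b=snapshot("top")
p=onz(b,(398.2,195),.165);q=onz(b,(406.6,178.8),.165)
print(p,q,(p+q)/2,np.degrees(np.arctan2(*(q-p)[1::-1])))
s=plan((.2,.512,.42),158.6,4)
s=plan((.60,-.12,.40),65,16,s)
E
```

```text
[ 0.6095 -0.1698  0.165 ] [ 0.6612 -0.1985  0.165 ] [ 0.6353 -0.1841  0.165 ] -29.033030326569612
0 -0 -54 0 0 0; 0 -0 -53 0 0 0; 0 -0 -54 0 0 0; 0 -0 -53 0 0 0
-38 -28 1 0 -0 5.9; -40 -24 1 0 -0 5.8; -42 -19 1 0 -0 5.9; -44 -15 1 0 -0 5.8; -46 -10 1 0 -0 5.9; -46 -6 1 0 -0 5.8; -47 -1 1 0 -0 5.9; -47 4 1 0 -0 5.8; -46 8 1 0 -0 5.9; -45 13 1 0 -0 5.8; -43 18 2 0 -0 5.9; -41 22 1 0 -0 5.8; -39 26 2 0 -0 5.9; -36 30 1 0 -0 5.8; -33 33 2 0 -0 5.9; -29 37 1 0 -0 5.8
```

{"name": "arm_command", "arguments": {"commands": "0 0 -54 0 0 0 1; 0 0 -53 0 0 0 1; 0 0 -54 0 0 0 1; 0 0 -53 0 0 0 1; -38 -28 1 0 0 5.9 1; -40 -24 1 0 0 5.8 1; -42 -19 1 0 0 5.9 1; -44 -15 1 0 0 5.8 1; -46 -10 1 0 0 5.9 1; -46 -6 1 0 0 5.8 1; -47 -1 1 0 0 5.9 1; -47 4 1 0 0 5.8 1"}}

```text
time: 2.55
tool_pos: [0.4017, 0.1873, 0.4168]
ee_rot: [3.141, 0.004, 1.932]
wrist_force: [0.9, 0.1, 0.4]
width: 0.0941
```

{"name": "arm_command", "arguments": {"commands": "-46 8 1 0 0 5.9 1; -45 13 1 0 0 5.8 1; -43 18 2 0 0 5.9 1; -41 22 1 0 0 5.8 1; -39 26 2 0 0 5.9 1; -36 30 1 0 0 5.8 1; -33 33 2 0 0 5.9 1; -29 37 1 0 0 5.8 1; 0 0 0 0 0 0 1"}}

```text
time: 3.68
tool_pos: [0.597, -0.1501, 0.405]
ee_rot: [3.14, 0.0, 1.083]
wrist_force: [-0.3, -0.5, 0.2]
width: 0.094
```

Run:
```python
from h import *
o=robot.get_obs();print(o["tool_pos"],o["ee_rot"])
s=snapshot("wrist");cv2.imwrite("pics/w1.png",s["img"])
print(s["origin"],s["rotation"],s["camera_matrix"][0])
for q in("lantern","lantern_grip","lantern_eye"):print(q,tips(s,q))
print(proj(s,(.64,-.186,.158)))
```

```text
[ 0.597  -0.1501  0.405 ] [3.1395 0.0002 1.0832]
[ 0.6315 -0.0848  0.5848] [ 2.8831 -0.0022 -0.4879] [328.2843   0.     320.1489]
lantern [(array([348.224, 163.12 ]), 0.62), (array([143.808, 132.8  ]), 0.62)]
lantern_grip [(array([ 81.984, 139.   ]), 0.76), (array([358.976, 173.2  ]), 0.58)]
lantern_eye [(array([ 67.904, 146.2  ]), 0.87), (array([363.712, 179.68 ]), 0.73)]
[360.9585 177.2937]
```

View pics/w1.png

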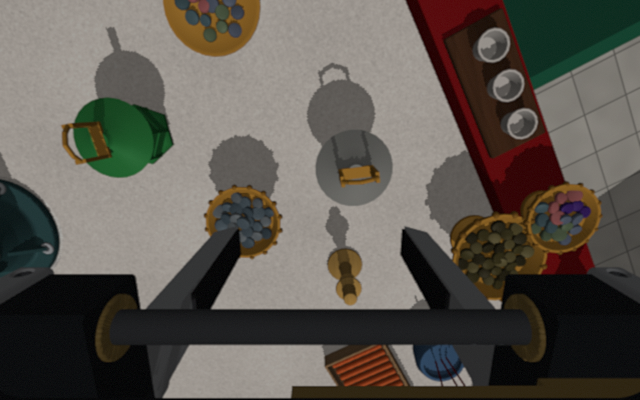

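Run:
```python
from h import *
s=snapshot("wrist")
p=onz(s,(338,184),.172);q=onz(s,(379,181),.172)
print(p,q,(p+q)/2,np.degrees(np.arctan2(*(q-p)[1::-1])))
print(onz(s,(359,173.2),.158),onz(s,(363.7,179.7),.183))
plan((.637,-.186,.27),65,6)
```

```text
[ 0.6096 -0.1739  0.172 ] [ 0.6586 -0.1951  0.172 ] [ 0.6341 -0.1845  0.172 ] -23.442521748462024
[ 0.6404 -0.1769  0.158 ] [ 0.6413 -0.1815  0.183 ]
-3 9 23 0.1 -0 -0.4; -3 9 23 0.1 -0 -0.4; -3 9 24 0.1 -0 -0.4; -3 9 23 0.1 -0 -0.5; -3 9 24 0.1 -0 -0.4; -3 10 23 0 -0.1 -0.5
```

{"name": "arm_command", "arguments": {"commands": "-3 9 23 0 0 -0.4 1; -3 9 23 0.1 0 -0.4 1; -3 9 24 0 0 -0.4 1; -3 9 23 0 0 -0.5 1; -3 9 24 0 0 -0.4 1; -3 10 23 0 0 -0.5 1; 0 0 0 0 0 0 1"}}

```text
time: 4.8
tool_pos: [0.6376, -0.1766, 0.2782]
ee_rot: [3.118, -0.004, 1.152]
wrist_force: [-0.1, -0.5, 0.1]
width: 0.0941
```

Run:
```python
from h import *
o=robot.get_obs();print(o["tool_pos"],o["ee_rot"])
s=snapshot("wrist")
for q in("lantern","lantern_grip","lantern_eye"):print(q,tips(s,q))
u,v=proj(s,(.637,-.186,.17)).astype(int);print(u,v)
y0=min(max(v-75,0),250);c=s["img"][y0:y0+150,u-100:u+100];print("crop origin",u-100,y0)
cv2.imwrite("pics/w2.png",cv2.resize(c,None,fx=4,fy=4,interpolation=cv2.INTER_CUBIC))
```

```text
[ 0.6376 -0.1766  0.2782] [ 3.1181 -0.0036  1.1523]
lantern [(array([ 49.92, 118.8 ]), 0.8), (array([316.48, 174.6 ]), 0.75)]
lantern_grip [(array([318.016, 197.2  ]), 0.57)]
lantern_eye [(array([322.176, 206.88 ]), 0.92)]
320 204
crop origin 220 129
```

View pics/w2.png

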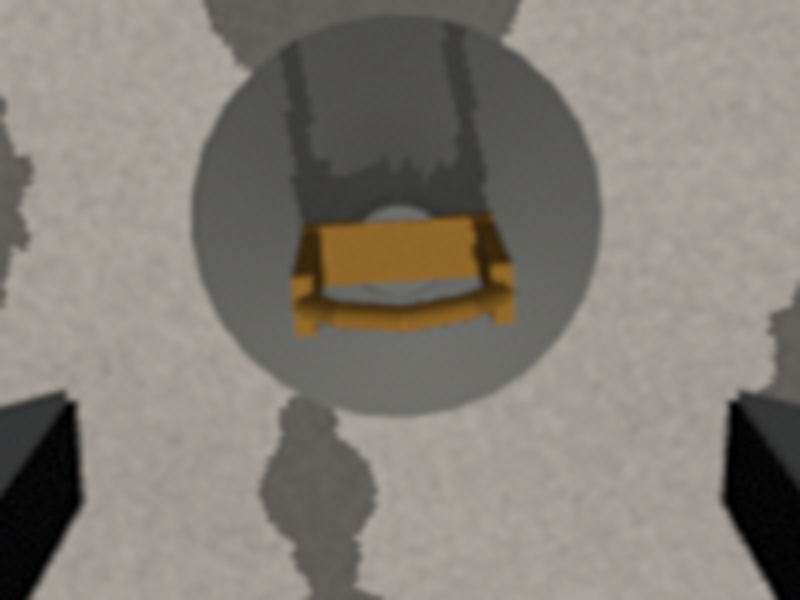

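The crop shows the stirrup from above: strap tops centred at px (296,205) and (346,202), nicely between the fingers, turned slightly.

Run:
```python
from h import *
s=snapshot("wrist");o=robot.get_obs();print(o["tool_pos"],o["ee_rot"])
p=onz(s,(296.25,205.25),.172);q=onz(s,(345.75,202),.172)
c=(p+q)/2;y=np.degrees(np.arctan2(*(q-p)[1::-1]))
print(p,q,c,y,np.linalg.norm(q-p), onz(s,(322.2,206.9),.183))
e=plan((c[0],c[1],.27),y+90,4)
plan((c[0],c[1],.139),y+90,8,e)
```

```text
[ 0.6387 -0.1775  0.2825] [ 3.1105 -0.0041  1.1516]
[ 0.618  -0.1789  0.172 ] [ 0.6607 -0.195   0.172 ] [ 0.6394 -0.187   0.172 ] -20.63595462515522 0.04563292581427008 [ 0.64   -0.1872  0.183 ]
-2.1 1 3.2 0.4 -0 -0.8; -2.1 1 3.1 0.5 -0.1 -0.9; -2.1 1 3.2 0.4 -0 -0.8; -2.2 1 3.1 0.5 -0.1 -0.9
0 0 16 -0 0 0; 0 0 16 -0 0 0; 0 0 17 -0 0 0; 0 0 16 -0 0 0; 0 0 17 -0 0 0; 0 0 16 -0 0 0; 0 0 17 -0 0 0; 0 0 16 -0 0 0
```

{"name": "arm_command", "arguments": {"commands": "-2 1 3 0.4 0 -0.8 1; -2 1 3 0.5 0 -0.9 1; -2 1 3 0.4 0 -0.8 1; -2 1 3 0.5 0 -0.9 1; 0 0 0 0 0 0 1; 0 0 0 0 0 0 1"}}

```text
time: 5.8
tool_pos: [0.6398, -0.1875, 0.2712]
ee_rot: [-3.141, -0.003, 1.215]
wrist_force: [0.1, 0.2, 0.3]
width: 0.0944
```

Run:
```python
from h import *
o=robot.get_obs();print(o["tool_pos"],o["ee_rot"],o["qvel"],o["joint_positions"])
plan((.6394,-.187,.139),69.4,9)
```

```text
[ 0.6398 -0.1875  0.2712] [-3.1414 -0.0031  1.2148] [-0.0008  0.0073  0.0017 -0.001   0.0006 -0.0014] [-0.3717  0.3568  0.9199  0.0032  1.8652 -0.0148]
-0 -0 15 -0 -0 0; -0 -0 15 -0 -0 0; -0 -0 15 -0 -0 0; -0 -0 15 -0 -0 0; -0 -0 14 -0 -0 0; -0 -0 15 -0 -0 0.1; -0 -0 14 -0 -0.1 0; -0 -0 15 -0 -0 0.1; -0 -1 14 -0 -0.1 0
```

{"name": "arm_command", "arguments": {"commands": "0 0 15 0 0 0 1; 0 0 15 0 0 0 1; 0 0 15 0 0 0 1; 0 0 15 0 0 0 1; 0 0 14 0 0 0 1; 0 0 15 0 0 0 1; 0 0 14 0 0 0 1; 0 0 15 0 0 0 1; 0 0 10 0 0 0 1; 0 0 0 0 0 0 1; 0 0 0 0 0 0 1"}}

```text
time: 7.18
tool_pos: [0.639, -0.1864, 0.1324]
ee_rot: [-3.139, -0.003, 1.215]
wrist_force: [-0.1, -0.5, 0.4]
width: 0.094
```

Run:
```python
from h import *
o=robot.get_obs();print(o["tool_pos"],o["ee_rot"])
plan((.6394,-.187,.139),69.4,1)
```

```text
[ 0.639  -0.1864  0.1324] [-3.1385 -0.0032  1.2151]
-0.4 0.6 -6.6 -0.2 -0.2 0.2
```

{"name": "arm_command", "arguments": {"commands": "0 0.6 -6 -0.2 -0.2 0 1; 0 0 0 0 0 0 1; 0 0 0 0 0 0 0.6; 0 0 0 0 0 0 0.4; 0 0 0 0 0 0 0.3; 0 0 0 0 0 0 0.3; 0 0 0 0 0 0 0.3; 0 0 0 0 0 0 0.3"}}

```text
time: 8.18
tool_pos: [0.6392, -0.1865, 0.1413]
ee_rot: [3.14, 0.001, 1.215]
wrist_force: [-0.8, 0.7, -0.8]
width: 0.05
```

{"name": "arm_command", "arguments": {"commands": "0 0 0 0 0 0 0; 0 0 -3 0 0 0 0; 0 0 -8 0 0 0 0; 0 0 -10 0 0 0 0; 0 0 -15 0 0 0 0; 0 0 -20 0 0 0 0; 0 0 -15 0 0 0 0; 0 0 -8 0 0 0 0; 0 0 0 0 0 0 0; 0 0 0 0 0 0 0; 0 0 0 0 0 0 0"}}

```text
time: 9.55
tool_pos: [0.6379, -0.186, 0.2165]
ee_rot: [-3.132, 0.0, 1.215]
wrist_force: [-1.3, 0.1, -9.0]
width: 0.05
```

Run:
```python
from h import *
for i in range(2):
    o=robot.get_obs();print(o["tool_pos"],o["ee_rot"],o["wrist_force"],o["wrist_torque"],o["width"])
    s=snapshot("wrist" if i else "scene")
    for q in("lantern_grip","hook_seat","hook","lantern_eye","stand"):print(q,tips(s,q))
cv2.imwrite("pics/w3.png",s["img"])
for n in ("scene","top"):
    t=snapshot(n);cv2.imwrite(f"pics/{n}3.png",t["img"])
```

```text
[ 0.6379 -0.186   0.2165] [-3.1316  0.0004  1.2151] [-1.2669  0.1124 -9.0445] [-0.08    0.0536  0.0038] 0.04995243732046689
lantern_grip [(array([303.616, 247.68 ]), 0.89), (array([245.696, 175.8  ]), 0.81), (array([343.68, 176.48]), 0.72)]
hook_seat [(array([347.008, 177.2  ]), 0.55), (array([253.12, 214.52]), 0.23)]
hook [(array([365.12, 182.88]), 0.48)]
lantern_eye [(array([300.992, 239.32 ]), 0.83), (array([344.832, 168.92 ]), 0.75), (array([243.904, 171.6  ]), 0.58)]
stand [(array([414.592, 306.48 ]), 0.65), (array([242.816, 165.8  ]), 0.34)]
[ 0.6381 -0.1861  0.2169] [-3.1324  0.0004  1.2151] [-0.0044 -0.7406 -7.134 ] [-0.0689  0.0279 -0.0414] 0.04995393020524881
lantern_grip [(array([319.424, 249.68 ]), 0.94)]
hook_seat []
hook []
lantern_eye [(array([322.304, 272.68 ]), 0.81)]
stand []
```

View pics/scene3.png

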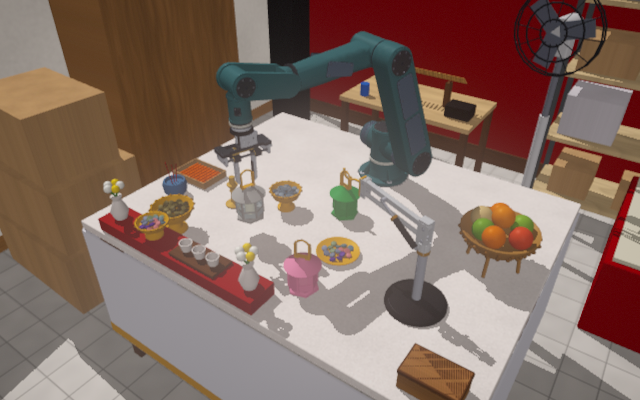

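Lantern is held clear (scene px 247,200), weight about 8 N. Next: raise and go to the staging point off the hook tip.

Run:
```python
from h import *
e=plan((.638,-.186,.30),69.6,5)
e=plan((.500,.028,.30),73.5,12,e)
```

```text
0 -0 -17 -0.1 0 0; 0 -0 -16 -0.1 0 0; 0 -0 -17 -0.1 0 0; 0 -0 -16 -0.1 0 0; 0 -1 -17 -0.1 0 0
13 -17 0 0 0 -0.3; 13 -17 0 0 0 -0.3; 13 -17 0 0 0 -0.3; 13 -17 0 0 0 -0.3; 13 -17 0 0 0 -0.3; 13 -16 0 0 0 -0.3; 13 -17 0 0 0 -0.3; 13 -16 0 0 0 -0.4; 13 -16 0 0 0 -0.3; 14 -16 0 0 0 -0.4; 14 -16 0 0 0 -0.3; 13 -17 0 0 0 -0.4
```

{"name": "arm_command", "arguments": {"commands": "0 0 -10 -0.1 0 0 0; 0 0 -17 -0.1 0 0 0; 0 0 -17 -0.1 0 0 0; 0 0 -17 -0.1 0 0 0; 0 0 -15 -0.1 0 0 0; 0 0 -8 0 0 0 0; 5 -6 0 0 0 0 0; 10 -12 0 0 0 -0.3 0; 13 -17 0 0 0 -0.3 0; 13 -17 0 0 0 -0.3 0; 13 -17 0 0 0 -0.3 0; 13 -17 0 0 0 -0.3 0"}}

```text
time: 11.75
tool_pos: [0.5753, -0.0877, 0.3078]
ee_rot: [3.142, -0.001, 1.244]
wrist_force: [-0.4, -0.3, -7.5]
width: 0.0499
```

{"name": "arm_command", "arguments": {"commands": "13 -17 0 0 0 -0.3 0; 13 -16 0 0 0 -0.4 0; 13 -17 0 0 0 -0.3 0; 13 -17 0 0 0 -0.3 0; 13 -16 0 0 0 -0.3 0; 13 -16 0 0 0 -0.4 0; 10 -12 0 0 0 -0.3 0; 5 -6 0 0 0 0 0; 0 0 0 0 0 0 0; 0 0 0 0 0 0 0"}}

```text
time: 13.0
tool_pos: [0.4834, 0.0472, 0.3074]
ee_rot: [-3.141, -0.002, 1.291]
wrist_force: [0.2, 0.4, -9.0]
width: 0.0495
```

Run:
```python
from h import *
o=robot.get_obs();print(o["tool_pos"],o["ee_rot"],o["wrist_force"],o["width"])
w=snapshot("wrist");cv2.imwrite("pics/w4.png",w["img"])
for n,s in(("w",w),("t",snapshot("top")),("s",snapshot("scene"))):
    for q in("hook_seat","hook","lantern_eye","stand"):print(n,q,tips(s,q))
    print(proj(s,(.534,.143,.30)))
```

```text
[0.4834 0.0472 0.3074] [-3.1405 -0.0016  1.2908] [ 0.2115  0.3732 -8.9987] 0.04953024830204024
w hook_seat [(array([363.712,  32.12 ]), 0.88)]
w hook [(array([318.528, 186.   ]), 0.32)]
w lantern_eye [(array([193.216, 254.   ]), 0.71), (array([318.528, 271.12 ]), 0.67), (array([603.008,   6.32 ]), 0.64)]
w stand []
[361.7425  47.0723]
t hook_seat [(array([296.704, 213.72 ]), 0.68)]
t hook [(array([268.8, 207. ]), 0.53)]
t lantern_eye [(array([338.88, 279.2 ]), 0.68), (array([301.312, 151.2  ]), 0.57)]
t stand [(array([217.984, 202.88 ]), 0.97)]
[297.5235 217.0794]
s hook_seat [(array([345.984, 177.2  ]), 0.8)]
s hook [(array([414.4 , 302.88]), 0.38)]
s lantern_eye [(array([301.696, 242.48 ]), 0.97), (array([349.888, 169.68 ]), 0.94), (array([329.216, 145.68 ]), 0.92)]
s stand [(array([417.792, 302.68 ]), 0.76), (array([331.328, 153.8  ]), 0.24)]
[346.8952 176.6805]
```

View pics/w4.png

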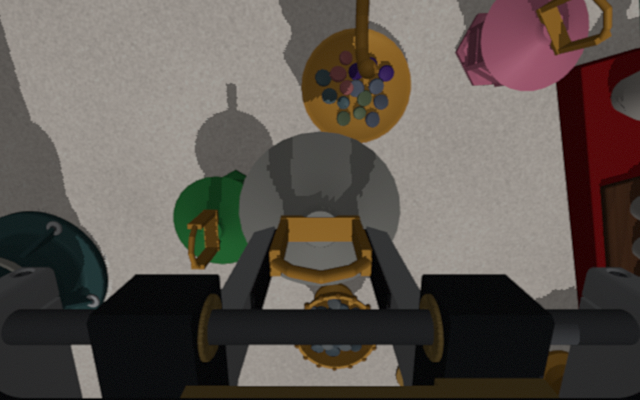

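Run:
```python
from h import *
w=snapshot("wrist");t=snapshot("top");s=snapshot("scene")
print(tri((w,(363.7,32.1)),(t,(296.7,213.7)),(s,(346,177.2))))
print(tri((w,(363.7,32.1)),(t,(298,215)),(s,(347.5,175))))
print("stand",tri((t,(217.98,202.9)),(s,(417.8,302.7))))
for z in(.30,.31,.326):print(z,onz(w,(363.7,32.1),z),onz(w,(368,66),z),onz(w,(361.5,2),z))
print(w["origin"],w["rotation"])
c=w["img"][0:100,310:430];cv2.imwrite("pics/c4.png",cv2.resize(c,None,fx=6,fy=6,interpolation=cv2.INTER_CUBIC))
```

```text
(array([0.5405, 0.1464, 0.3025]), [0.005583761289213974, 0.003559631585214091, 0.0022955476092980133])
(array([0.5368, 0.1453, 0.3085]), [0.003911533402526149, 0.00506105606495591, 0.001165303423211743])
stand (array([0.6141, 0.4527, 0.0021]), [0.00651581299735578, 0.006515812997355844])
0.3 [0.5364 0.1502 0.3   ] [0.5346 0.1335 0.3   ] [0.5387 0.1641 0.3   ]
0.31 [0.5346 0.1485 0.31  ] [0.5329 0.1327 0.31  ] [0.5369 0.1616 0.31  ]
0.326 [0.5319 0.1457 0.326 ] [0.5303 0.1313 0.326 ] [0.5339 0.1577 0.326 ]
[0.5038 0.118  0.4874] [ 2.8853  0.0014 -0.2797]
```

View pics/c4.png

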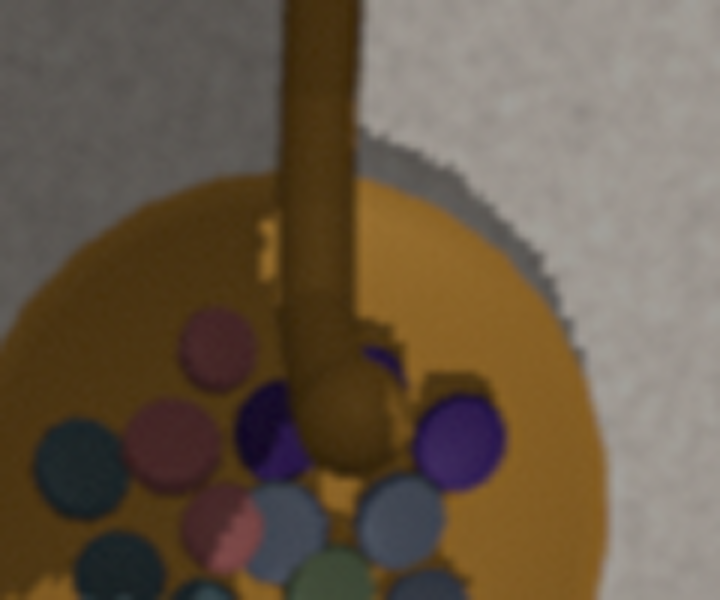

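Tip is at about px (368,69), bar at column 364: seat ≈ (0.536, 0.149, 0.30), hook yaw ≈ −106°. Shift sideways, lower a little, approach partway.

{"name": "arm_command", "arguments": {"commands": "0 6 3 0 0 0 0; 0 8 3 0 0 0 0; 0 6 3 0 0 0 0; 5 0 0 0 0 0 0; 9 0 0 0 0 0 0; 10 0 0 0 0 0 0; 9 0 0 0 0 0 0; 6 0 0 0 0 0 0; 0 0 0 0 0 0 0; 0 0 0 0 0 0 0; 0 0 0 0 0 0 0"}}

```text
time: 15.28
tool_pos: [0.5153, 0.0826, 0.2975]
ee_rot: [-3.139, -0.002, 1.293]
wrist_force: [0.2, -0.1, -8.1]
width: 0.0499
```

```bash
cat >> h.py <<'E'
U=np.array([np.cos(np.radians(-106)),np.sin(np.radians(-106)),0])
def rel(S=np.array([.536,.1495,.30])):
    o=robot.get_obs();r=R.from_euler("xyz",o["ee_rot"]);e=o["tool_pos"]-r.apply([0,0,.0417])
    d=r.inv().apply(S-e)*1000
    print("tcp",o["tool_pos"],o["ee_rot"],"F",o["wrist_force"],o["wrist_torque"],"t",o["time"],"tool-frame to seat mm",d)
E
python3 - <<'E'
from h import *
w=snapshot("wrist");rel()
print(tips(w,"hook_seat"),tips(w,"lantern_eye"))
for n,X in(("seat",(.536,.1495,.30)),("tip",(.5305,.1303,.326))):print(n,proj(w,X))
o=robot.get_obs();print("eye",proj(w,o["tool_pos"]+[0,0,.0417]))
c=w["img"][60:310,210:430];cv2.imwrite("pics/w5.png",cv2.resize(c,None,fx=2.4,fy=2.4,interpolation=cv2.INTER_CUBIC))
E
```

```text
tcp [0.5153 0.0825 0.2975] [-3.1395 -0.0021  1.2926] F [ 0.7034 -0.455  -8.1278] [-0.0828  0.1341  0.0005] t 15.325 tool-frame to seat mm [70.1153  1.5395 39.3918]
[(array([323.52, 119.2 ]), 0.58)] [(array([322.816, 271.   ]), 0.56)]
seat [322.6109 117.8537]
tip [322.8062 163.1875]
eye [319.5476 274.8952]
```

View pics/w5.png

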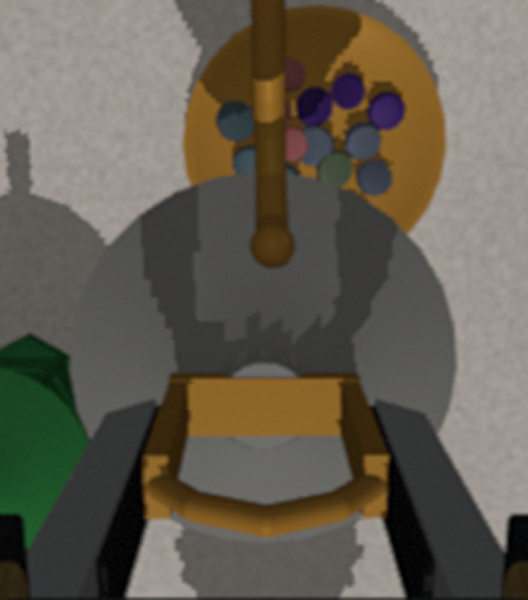

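Tip (px 323,161) lies dead ahead and centred on the stirrup opening. Advance.

{"name": "arm_command", "arguments": {"commands": "4 0.7 0 0 0 0 0; 7 0.8 0 0 0 0 0; 8 0 0 0 0 0 0; 8 0 0 0 0 0 0; 8 0 0 0 0 0 0; 8 0 0 0 0 0 0; 7 0 0 0 0 0 0; 5 0 0 0 0 0 0; 0 0 0 0 0 0 0; 0 0 0 0 0 0 0"}}

```text
time: 16.68
tool_pos: [0.5331, 0.1392, 0.2973]
ee_rot: [-3.139, -0.002, 1.293]
wrist_force: [1.0, -0.9, -8.4]
width: 0.0502
```

Run:
```python
from h import *
w=snapshot("wrist");rel()
for n,X in(("seat",(.536,.1495,.30)),("tip",(.5305,.1303,.326))):print(n,proj(w,X))
s=snapshot("scene")
u,v=proj(s,(.535,.14,.31)).astype(int);print(u,v)
c=s["img"][v-45:v+75,u-50:u+50];a=cv2.resize(c,None,fx=4,fy=4,interpolation=cv2.INTER_CUBIC)
b=cv2.resize(w["img"][140:320,260:380],None,fx=3,fy=480/180,interpolation=cv2.INTER_CUBIC)
cv2.imwrite("pics/g6.png",np.hstack([a,b]))
```

```text
tcp [0.5332 0.1393 0.2973] [-3.139  -0.0025  1.2932] F [ 0.9914 -0.0713 -8.5538] [-0.0635  0.0599 -0.0078] t 16.725 tool-frame to seat mm [10.6365 -0.0795 39.0187]
seat [319.5831 224.9504]
tip [319.3492 279.1316]
346 173
```

View pics/g6.png

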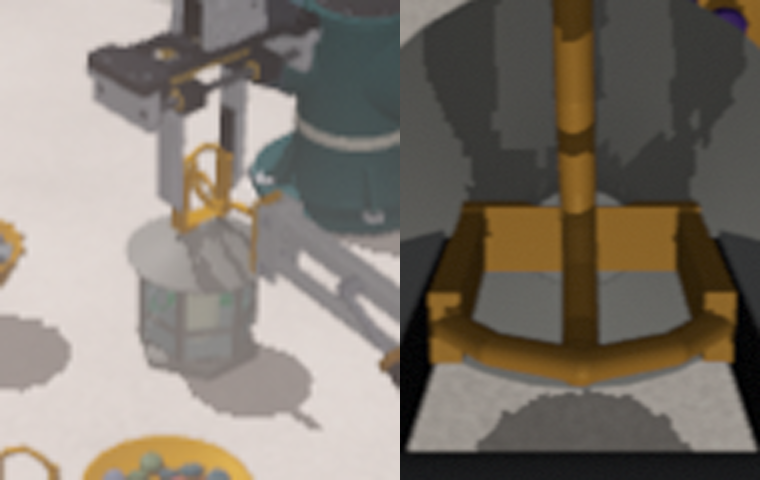

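Threaded: the hook bar runs centrally through the stirrup with the tip under the arch. Forward the last 11 mm and lower to near contact.

{"name": "arm_command", "arguments": {"commands": "4 0 0 0 0 0 0; 5 0 0 0 0 0 0; 2 0 0 0 0 0 0; 0 0 0 0 0 0 0; 0 0 4 0 0 0 0; 0 0 6 0 0 0 0; 0 0 6 0 0 0 0; 0 0 6 0 0 0 0; 0 0 6 0 0 0 0; 0 0 3 0 0 0 0; 0 0 0 0 0 0 0"}}

```text
time: 18.15
tool_pos: [0.5358, 0.15, 0.2632]
ee_rot: [-3.137, -0.001, 1.292]
wrist_force: [-0.4, 0.7, -7.7]
width: 0.05
```

Run:
```python
from h import *
rel()
```

```text
tcp [0.5358 0.15   0.2632] [-3.1374 -0.0014  1.2921] F [-0.4022  0.7476 -7.7133] [-0.0694  0.0709  0.0087] t 18.15 tool-frame to seat mm [-0.3386  0.1355  4.8518]
```

{"name": "arm_command", "arguments": {"commands": "0 0 2 0 0 0 0; 0 0 2 0 0 0 0; 0 0 2 0 0 0 0; 0 0 2 0 0 0 0; 0 0 2 0 0 0 0; 0 0 2 0 0 0 0; 0 0 2 0 0 0 0; 0 0 2 0 0 0 0; 0 0 2 0 0 0 0; 0 0 2 0 0 0 0; 0 0 0 0 0 0 0; 0 0 0 0 0 0 0"}}

```text
time: 19.65
tool_pos: [0.5367, 0.1488, 0.2454]
ee_rot: [3.14, -0.001, 1.291]
wrist_force: [-0.7, -2.0, -5.2]
width: 0.0496
```

Run:
```python
from h import *
rel()
w=snapshot("wrist");t=snapshot("top");s=snapshot("scene");print([tips(x,"hook_seat") for x in(w,s,t)])
c=s["img"][128:248,296:396];a=cv2.resize(c,None,fx=4,fy=4,interpolation=cv2.INTER_CUBIC)
b=cv2.resize(w["img"][140:320,260:380],None,fx=3,fy=480/180,interpolation=cv2.INTER_CUBIC)
cv2.imwrite("pics/g7.png",np.hstack([a,b]))
```

```text
tcp [0.5367 0.1488 0.2454] [ 3.1401 -0.0015  1.2907] F [-0.7016 -2.0498 -5.2039] [-0.3315  0.2038 -0.025 ] t 19.65 tool-frame to seat mm [  0.5992  -0.7528 -12.8625]
[[(array([319.616, 277.4  ]), 0.84)], [(array([343.232, 179.08 ]), 0.65)], []]
```

View pics/g7.png

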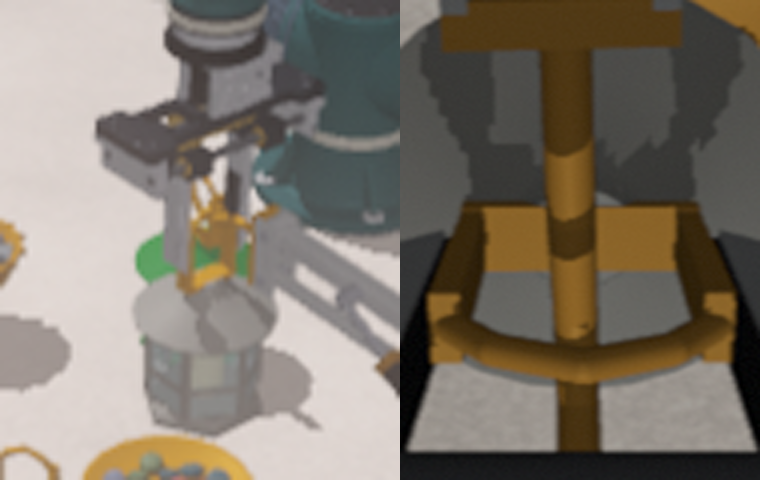

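Seated on the hook (arch rests on bar, tip beyond); arm has begun to sink, with ~2 N outward push, so I follow outward while lowering.

{"name": "arm_command", "arguments": {"commands": "-2 0 1 0 0 0 0; -2 0 1 0 0 0 0; -0.5 0 2 0 0 0 0; -0.5 0 2 0 0 0 0; -0.5 0 2 0 0 0 0; -0.5 0 2 0 0 0 0; -0.5 0 2 0 0 0 0; 0 0 0 0 0 0 0; 0 0 0 0 0 0 0"}}

```text
time: 21.08
tool_pos: [0.536, 0.146, 0.2338]
ee_rot: [3.138, -0.01, 1.294]
wrist_force: [0.0, 2.2, -4.4]
width: 0.0498
```

```bash
cat >> h.py <<'E'
def loop():
    F=[]
    for i in range(3):
        o=robot.get_obs();F.append(o["wrist_force"]);s=snapshot("wrist")
    F=np.mean(F,0);V=np.array([.9613,-.2756,0]);print("Fz",F[2],"out",F@U,"lat",F@V,tips(s,"hook_seat"));rel();return s
E
python3 -c "
from h import *
loop()"
```

```text
Fz -4.106372933268255 out -2.30248302791038 lat -0.4651288079748511 [(array([319.424, 272.   ]), 0.59)]
tcp [0.536  0.146  0.2338] [ 3.1376 -0.0099  1.2942] F [-0.2001  2.3227 -3.8089] [ 0.3209  0.0114 -0.0043] t 21.275 tool-frame to seat mm [  4.0566  -0.6968 -24.419 ]
```

{"name": "arm_command", "arguments": {"commands": "0.5 0 2 0 0 0 0; 0 0 2 0 0 0 0; 0 0 2 0 0 0 0; 0 0 2 0 0 0 0; 0 0 2 0 0 0 0; 0 0 2 0 0 0 0; 0 0 0 0 0 0 0; 0 0 0 0 0 0 0"}}

```text
time: 22.28
tool_pos: [0.5364, 0.1459, 0.222]
ee_rot: [3.136, -0.009, 1.294]
wrist_force: [0.1, 1.6, -2.3]
width: 0.0501
```

```bash
python3 -c "
from h import *
loop()"
```

```text
Fz -2.6059130266420496 out -1.3113172307040803 lat -0.5736485907937424 [(array([316.672, 275.12 ]), 0.8)]
tcp [0.5364 0.1459 0.222 ] [ 3.136  -0.0091  1.2936] F [-0.126   1.5074 -2.1576] [0.1854 0.1227 0.0304] t 22.475 tool-frame to seat mm [  4.0803  -0.9872 -36.3025]
```

{"name": "arm_command", "arguments": {"commands": "0.5 0 2 0 0 0 0; 0.5 0 2 0 0 0 0; 0 0 2 0 0 0 0; 0 0 2 0 0 0 0; 0 0 2 0 0 0 0; 0 0 2 0 0 0 0; 0 0 1.5 0 0 0 0; 0 0 0 0 0 0 0; 0 0 0 0 0 0 0"}}

```text
time: 23.6
tool_pos: [0.5373, 0.1464, 0.2087]
ee_rot: [3.134, -0.009, 1.293]
wrist_force: [0.3, 0.6, -1.4]
width: 0.0495
```

```bash
python3 -c "
from h import *
loop()"
```

```text
Fz -0.8811264799253277 out -0.7170663305970009 lat -0.2535714601790931 [(array([320.576, 272.12 ]), 0.83)]
tcp [0.5373 0.1464 0.2087] [ 3.134  -0.0087  1.293 ] F [ 0.3371  0.3752 -0.7963] [ 0.0787  0.1368 -0.0214] t 23.8 tool-frame to seat mm [  3.462  -1.371 -49.625]
```

{"name": "arm_command", "arguments": {"commands": "0.3 0 2 0 0 0 0; 0.3 0 2 0 0 0 0; 0 0 1 0 0 0 0; 0 0 0 0 0 0 0; 0 0 0 0 0 0 0"}}

```text
time: 24.42
tool_pos: [0.5377, 0.1467, 0.2037]
ee_rot: [3.133, -0.009, 1.293]
wrist_force: [-0.3, 0.9, -1.0]
width: 0.0495
```

```bash
cat >> h.py <<'E'
def avg(n=12):
    F=[];M=[]
    for i in range(n):
        o=robot.get_obs();F.append(o["wrist_force"]);M.append(o["wrist_torque"]);s=snapshot("wrist")
    f=np.mean(F,0);V=np.array([.9613,-.2756,0]);print("Fz",f[2],"sd",np.std(F,0)[2]/n**.5,"out",f@U,"lat",f@V,"M",np.mean(M,0));rel()
    o=robot.get_obs();r=R.from_euler("xyz",o["ee_rot"]);print("upright rot",(r.inv()*R.from_euler("xyz",[np.pi,0,o["ee_rot"][2]])).as_rotvec(degrees=True));return s
E
python3 -c "
from h import *
avg()
s=snapshot('scene');cv2.imwrite('pics/s8.png',cv2.resize(s['img'][110:290,210:450],None,fx=3,fy=3,interpolation=cv2.INTER_CUBIC))"
```

```text
Fz -0.4831589012187189 sd 0.14672374970496702 out -0.4633579392411785 lat -0.12661666583005995 M [-0.0014  0.1142  0.0023]
tcp [0.5377 0.1467 0.2037] [ 3.1331 -0.0085  1.2927] F [-0.1604  0.9738 -1.3275] [0.0128 0.1538 0.0547] t 25.025 tool-frame to seat mm [  3.0373  -1.5614 -54.5577]
upright rot [ 0.485  -0.4853 -0.0021]
```

View pics/s8.png

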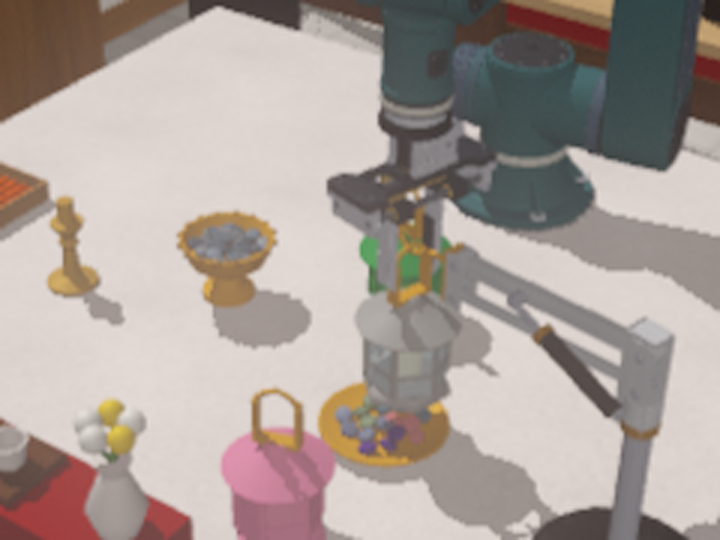

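{"name": "arm_command", "arguments": {"commands": "0.2 0 1 0.2 -0.2 0 0; 0.2 0 1 0.3 -0.3 0 0; 0 0 1 0 0 0 0; 0 0 0.5 0 0 0 0; 0 0 0 0 0 0 0; 0 0 0 0 0 0 0"}}

```text
time: 25.82
tool_pos: [0.5379, 0.1467, 0.2002]
ee_rot: [-3.141, 0.002, 1.292]
wrist_force: [-0.6, -0.7, -1.2]
width: 0.0501
```

```bash
python3 -c "
from h import *
avg(20)"
```

```text
Fz -0.27533387771472595 sd 0.12408358140713754 out 0.48939550029913576 lat -0.28951681208539837 M [-0.0696  0.1207  0.0025]
tcp [0.5379 0.1467 0.2002] [-3.1411  0.0016  1.2922] F [-0.6807  0.1139 -1.3301] [-0.0777  0.1646 -0.0032] t 26.825 tool-frame to seat mm [  2.0457  -2.6751 -58.1015]
upright rot [-0.0264  0.0934 -0.    ]
```

{"name": "arm_command", "arguments": {"commands": "0 0 1 0 0 0 0; 0 0 1 0 0 0 0; 0 0 0.5 0 0 0 0; 0 0 0 0 0 0 0; 0 0 0 0 0 0 0; 0 0 0 0 0 0 0"}}

```text
time: 27.58
tool_pos: [0.5381, 0.1469, 0.1978]
ee_rot: [3.141, 0.001, 1.292]
wrist_force: [-1.1, 0.8, 0.7]
width: 0.0498
```

```bash
python3 -c "
from h import *
avg(25)"
```

```text
Fz 0.29671762152352743 sd 0.085572027524753 out -0.09618275309853344 lat -0.26647556938849887 M [-0.0523  0.1077 -0.001 ]
tcp [0.5381 0.1469 0.1978] [3.1415 0.0009 1.2925] F [-0.193   0.0033  0.5528] [-0.0562  0.1015 -0.0344] t 28.825 tool-frame to seat mm [  1.8051  -2.6952 -60.4788]
upright rot [0.0028 0.0541 0.    ]
```

{"name": "arm_command", "arguments": {"commands": "0 0 -0.8 0 0 0 0; 0 0 0 0 0 0 0; 0 0 0 0 0 0 0.5; 0 0 0 0 0 0 0.53; 0 0 0 0 0 0 0.54; 0 0 0 0 0 0 0.55; 0 0 0 0 0 0 0.56; 0 0 0 0 0 0 0.57; 0 0 0 0 0 0 0.58; 0 0 0 0 0 0 0.6; 0 0 0 0 0 0 0.6; 0 0 0 0 0 0 0.6"}}

```text
time: 30.32
tool_pos: [0.5382, 0.1468, 0.1986]
ee_rot: [3.141, 0.001, 1.292]
wrist_force: [0.5, 0.2, -0.0]
width: 0.0565
```

```bash
python3 -c "
from h import *
s=avg(6);a=snapshot('scene')
A=cv2.resize(a['img'][110:260,296:416],None,fx=3.2,fy=3.2,interpolation=cv2.INTER_CUBIC)
b=cv2.resize(s['img'][140:320,230:410],(400,480),interpolation=cv2.INTER_CUBIC)
cv2.imwrite('pics/g9.png',np.hstack([A,b]))"
```

```text
Fz -0.23200662629055327 sd 0.2658540687658483 out -0.22597874515920774 lat 0.09751288753778865 M [-0.0728  0.0491  0.0081]
tcp [0.5382 0.1468 0.1986] [3.1413 0.0011 1.2923] F [-0.195  -0.2077  0.4725] [-0.0794  0.0809  0.0086] t 30.625 tool-frame to seat mm [  1.869   -2.8284 -59.7304]
upright rot [0.0154 0.0637 0.    ]
```

{"name": "arm_command", "arguments": {"commands": "0 0 0 0 0 0 0.65; 0 0 0 0 0 0 0.7; 0 0 0 0 0 0 0.8; 0 0 0 0 0 0 0.9; 0 0 0 0 0 0 1; 0 0 0 0 0 0 1; 0 0 0 0 0 0 1"}}

```text
time: 31.55
tool_pos: [0.5382, 0.1468, 0.1986]
ee_rot: [3.141, 0.001, 1.292]
wrist_force: [0.8, -0.4, 0.4]
width: 0.0941
```

```bash
cat >> h.py <<'E'
def still():
    f=lambda:cv2.cvtColor(snapshot("scene")["img"],cv2.COLOR_BGR2GRAY).astype(np.float32)[110:270,300:420]
    I=[f() for _ in range(8)]
    print("shift px",[np.round(cv2.phaseCorrelate(I[0],i)[0],2).tolist() for i in I[1:]],[float(np.abs(i-I[0]).max()) for i in I[1:]])
E
python3 -c "
from h import *
still();o=robot.get_obs();print(o['width'],o['wrist_force'],o['time']);w=snapshot('wrist');print(tips(w,'lantern_eye'),tips(w,'hook_seat'),proj(w,o['tool_pos']+[0,0,.0417]))"
```

```text
shift px [[-0.01, -0.01], [-0.01, -0.01], [-0.01, -0.01], [-0.01, -0.01], [-0.0, -0.01], [-0.01, 0.0], [-0.01, -0.02]] [3.0, 5.0, 3.0, 4.0, 5.0, 5.0, 5.0]
0.09375699706430221 [-0.3548  0.3306  0.5308] 31.95
[(array([321.472, 275.12 ]), 0.68)] [(array([319.68, 272.12]), 0.83)] [319.7149 275.1058]
```

Released; the lantern is still and exactly where it was held. Retreat straight up.

{"name": "arm_command", "arguments": {"commands": "0 0 -4 0 0 0 1; 0 0 -8 0 0 0 1; 0 0 -12 0 0 0 1; 0 0 -20 0 0 0 1; 0 0 -25 0 0 0 1; 0 0 -25 0 0 0 1; 0 0 -25 0 0 0 1; 0 0 -25 0 0 0 1; 0 0 -15 0 0 0 1; 0 0 0 0 0 0 1; 0 0 0 0 0 0 1; 0 0 0 0 0 0 1"}}

```text
time: 33.6
tool_pos: [0.5381, 0.147, 0.3706]
ee_rot: [3.134, -0.003, 1.292]
wrist_force: [-0.6, 1.0, 0.6]
width: 0.0936
```

```bash
python3 -c "
from h import *
still();o=robot.get_obs();print(o['tool_pos'],o['wrist_force'],o['time'])
a=snapshot('scene');t=snapshot('top')
for q in('lantern','lantern_eye','hook_seat','grey_bowl_center','candlestick_center'):print(q,[x for x in tips(a,q)],'|',[x for x in tips(t,q)])
print('expected eye',proj(a,(.5382,.1468,.2403)),'origin',proj(a,(.5382,.1468,.0573)))
for n,i in(('scene0',a),('top0',t)):
    d=cv2.absdiff(cv2.imread(f'pics/{n}.png'),i['img']).max(2)
    u=(285,200,234,190) if n=='scene0' else (400,247,450,219)
    print(n,'bowl/cand diff',[int((d[y-14:y+14,x-12:x+12]>40).sum()) for x,y in(u[:2],u[2:])])
"
```

```text
shift px [[-0.0, 0.02], [0.0, 0.01], [0.0, 0.0], [-0.0, 0.01], [0.0, -0.01], [0.0, -0.03], [0.0, -0.03]] [31.0, 30.0, 30.0, 29.0, 22.0, 20.0, 18.0]
[0.5383 0.147  0.371 ] [ 0.9619 -0.6077 -0.5779] 34.0
lantern [(array([343.232, 242.48 ]), 0.96), (array([302.08, 282.12]), 0.84), (array([342.272, 212.68 ]), 0.83)] | [(array([340.224, 278.68 ]), 0.95), (array([300.032, 218.52 ]), 0.58), (array([304.832, 164.4  ]), 0.57)]
lantern_eye [(array([301.12, 242.32]), 0.91), (array([344. , 195.6]), 0.67), (array([346.816, 166.68 ]), 0.59)] | [(array([304.576, 151.68 ]), 0.91), (array([336.704, 280.28 ]), 0.84), (array([297.728, 216.12 ]), 0.61)]
hook_seat [(array([346.688, 193.12 ]), 0.62)] | []
grey_bowl_center [(array([281.6, 196. ]), 0.94), (array([344.896, 200.2  ]), 0.71)] | [(array([400.896, 248.48 ]), 0.63)]
candlestick_center [(array([231.168, 188.52 ]), 0.81)] | [(array([450.112, 219.8  ]), 0.77)]
expected eye [346.5438 193.7358] origin [344.6795 239.1898]
scene0 bowl/cand diff [0, 41]
top0 bowl/cand diff [0, 0]
```

{"name": "arm_command", "arguments": {"commands": "0 0 -10 0 0 0 1; 0 0 -20 0 0 0 1; 0 0 -10 0 0 0 1; 0 0 0 0 0 0 1; 0 0 0 0 0 0 1; 0 0 0 0 0 0 1; 0 0 0 0 0 0 1; 0 0 0 0 0 0 1; 0 0 0 0 0 0 1; 0 0 0 0 0 0 1; 0 0 0 0 0 0 1; 0 0 0 0 0 0 1"}}

```text
time: 36.1
tool_pos: [0.5376, 0.1469, 0.4117]
ee_rot: [3.135, -0.002, 1.292]
wrist_force: [-0.1, -0.5, -0.1]
width: 0.0937
```

```bash
python3 -c "
from h import *
still();a=snapshot('scene')
d=cv2.absdiff(cv2.imread('pics/scene0.png'),a['img']).max(2)[170:215,215:255]
ys,xs=np.where(d>40);print(len(ys),(xs.min()+215,xs.max()+215,ys.min()+170,ys.max()+170) if len(ys) else '')
print(tips(a,'lantern')[:1],tips(a,'lantern_eye'))
r=cv2.phaseCorrelate(*[cv2.cvtColor(i,cv2.COLOR_BGR2GRAY).astype(np.float32)[172:210,222:240] for i in(cv2.imread('pics/scene0.png'),a['img'])]);print('cand shift',r)
b=np.array(a['img'])
print(robot.close_job())"
```

```text
shift px [[-0.01, -0.0], [-0.01, -0.03], [-0.01, -0.01], [0.0, -0.02], [-0.0, -0.01], [0.01, -0.0], [-0.01, -0.0]] [5.0, 6.0, 6.0, 12.0, 13.0, 13.0, 14.0]
225 (np.int64(234), np.int64(254), np.int64(188), np.int64(214))
[(array([303.488, 285.   ]), 0.78)] [(array([342.784, 192.6  ]), 0.84), (array([345.088, 166.12 ]), 0.71), (array([303.104, 240.32 ]), 0.61)]
cand shift ((0.036206489973402256, -0.02573218967054558), 0.9797894113593631)
the job is handed in; nothing more can be done
None
```

The lantern now hangs from the hook on the balanced arm, and the job was handed in at about 36.5 s, inside the 64 s limit.

I gripped the silver lantern by its stirrup, threaded the stirrup over the hook tip and lowered it in small steps. The arm sank about 60 mm. I held on until the wrist read about 0 N of an original 8 N or so, opened the fingers in small steps and backed straight up.

**Last checks**
- **Lantern and arm:** picture tracking showed under 0.05 px of movement, both just after release and before handing in. The stirrup is within about 4 px of where it was let go. The gripper is well clear of it.
- **Bowl and candlestick:** the bowl's pixels are unchanged in both views. The candlestick moved 0.04 px at most.

**Loose ends**
- **Not viewed after release:** the 12-picture limit was used up by then, so the final state was checked only by numbers.
- **Pixel change near the candlestick:** a change lies from its edge towards the lantern's old spot. I took it to be the lantern having gone.
- **Late flicker:** the last frames around the lantern showed slightly rising brightness differences (up to 14 grey levels) with no measurable shift. I took them for robot shadow or noise.
- **Missed detection:** in the last picture the detector's top "lantern" hit was the pink look-alike. The stirrup was still found in place.

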